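Clamp a tube in a thumbwheel vise

TASK

Stand the short, fat tube upright in the V of the little bench vise, let go of it, then close the jaw on it by rolling the vise's thumbwheel with a fingertip until the tube is held against the V and the sprung brass pad is pushed about half-way into the jaw. The vise head floats on light springs and its height is not known, so feel for it and press gently, just enough to grip the wheel; never push the pad solid, and leave the long tube and the flange ring where they are.

Things in the scene. Friction and masses are not known exactly. Their poses are not given: they have to be found in the camera images.
- vise: Fixed base plate (180 x 92 x 10 mm, long side x) of a small vise; origin on the table under it, +x is the clamping direction, z up. The vise head floats on springs on it and may be 0 to 10 mm higher than its lowest; that height differs each time and is not measured: feel for it. Head along x: grey wheel housing, sliding jaw, fixed steel V block. Press on the vise with less than 20 N.
- wheel_spot (a point): On the base plate's top (10 mm above the table), right under the middle of the thumbwheel (vise x -45, y 0; vise axes). Knurled steel disc, 60 mm diameter, 16 mm thick, axis along vise x, sunk in the housing (x -70..-20, y -40..40 mm) save for 8 mm. Crown 64 to 74 mm above this point, 8 mm above the housing's flat top; its top rolls along vise y.
- wheel (a joint): Turn of the thumbwheel, rad, 0 to 4.6; starts at 0 to 1.2. Grows, and the jaw closes, as its top is rolled to vise +y; 1 rad (30 mm of rim) moves the jaw 5 mm and it stays where left. Needs 4 N along the rim, 5 N when clamping, so press with 7 to 15 N: less slips. Pressed, the head yields down 0.17 mm per N after the first 1 to 3 N, 6 mm at most.
- pad (a joint): How far the sprung brass pad (36 x 22 mm) before the jaw is pushed back into it: 0 free, 0.008 m solid; 1.5 N at first, then 1.5 N per mm. About half-way is wanted: 2 to 6.5 mm; solid (over 7.5 mm) crushes the tube. Its free face is at vise x = 8 mm + 5 mm per rad of the wheel. Jaw: grey block, top 29 mm above the bed, 60 mm wide, moved only by the wheel.
- nest (a point): On the base plate's top (10 mm above the table), right under the axis of a tube that stands against both faces of the V (vise x 49, y 0; vise axes). The head's bed, on which the tube stands, has its top 14 to 24 mm above this point. The V (45 degrees each side, opens to vise -x, y within 36 mm) rises 25 mm above the bed. 11 to 17 mm are free at first between such a tube and the pad.
- tube_mid (a point): Centre, half-way up, of the short fat steel tube: 48 mm outside diameter, 3 mm wall, 70 mm tall, about 0.16 kg, standing upright on the table; z along its axis.
- long_tube: A longer, thinner steel tube, 32 mm in diameter and 115 mm tall, standing on the table; origin at the centre of its foot. Not to be used; leave it.
- flange: A flat steel flange ring, 68 mm in diameter, 12 mm thick, lying on the table; origin at the centre of its underside. Not to be used; leave it.
Not all that is in view belongs to the job. There is more than one size of the vise; the one meant has the size given above.

How it is judged:
By the outcome, as a careful person would: the job done as asked, in the order asked, and still so for the second after the job is handed in, with the robot touching nothing.
It also fails if it takes over 70 s, if anything falls off the work surface, if the arm or the gripper's body presses on something with over 40 N, if the wrist force passes 120 N, or if a joint passes its speed limit or range.

ROBOT

A 7-joint arm with a two-finger parallel gripper is mounted at the origin on the work surface. World frame = base frame: x ahead of the robot, y to its left, z up, the work surface at z = 0. Lengths are in m, angles in rad, forces in N, time in s.
With the tool pointing down it reaches from about 0.4 to 0.85 m from the base axis. Payload 10.4 kg.
Tool frame: the origin (TCP) lies between the finger pads; the fingertips stand 14 mm ahead of it and the grasp point (between the pads) lies 5 mm behind it; z points along the fingers, y is the direction in which the jaws open and shut (so a half turn about z gives the same grasp; the last joint's range is limited). The gripper opens to 87 mm and grips with 3 to 60 N. Pads are 19 mm wide; open, the fingers measure 117 mm over their backs; the gripper's body (75 mm by 190 mm) begins 51 mm behind the grasp point.
Start: joints at [-1.161, 0.332, -0.065, 1.46, 0.022, 1.35, -0.088], TCP at [0.262, 0.567, 0.237] pointing down, gripper open.
Joint ranges: [-2.6, 2.6], [-0.5, 2.12], [-1.47, 1.34], [0.16, 2.42], [-1.27, 4.41], [0.06, 2.06], [-2.6, 2.6]. Speed limits (rad/s): [2.22, 2.22, 2.79, 2.79, 3.14, 3.14, 3.14].

INTERFACE

Orientations are given as a unit quaternion [x, y, z, w].
In Python, from bench import readout, camera, calibration, order gives the robot as it stands.
- The arm moves only by the tool apply_moves, never from a script. Its argument "deltas" is a list of rows, each an object with "translation": the shift along the world's x, y, z in m, a list of three; "turn": the turn, a rotation vector about the world's x, y, z in rad, a list of three; "hand": the finger opening in m, from 0 to 0.087. A call has 1 to 5 rows; each row shifts and turns the pose as measured when the row begins; what a row does not reach is not made up. A row lasts 1/10 s, in which the tool goes at most 50 mm and 8.59 degrees, less where a joint would pass 70% of its speed; a pose out of reach is approached as far as the arm can. A call with a gripper value outside its range is refused whole. The fingers move at their own pace and stop on an object; "newtons" is the grip in N (left out, the last holds). Time passes only in rows, so rows that do not move let the fingers close. It gives the time, the measured TCP pose, the force and the opening at its end, in the units of the state.
- readout.read_state(): the state, without advancing time (a new reading comes with each control period).
- camera(name): name is "side" or "top"; returns the picture (420x560x3 uint8, red, green, blue); there is no depth.
- calibration(name): a dict with "fx", "fy", "cx", "cy" (pixels), "D" ([k1, k2, p1, p2, k3] as OpenCV has them; the pictures are not rectified), "extrinsics" (4x4, takes a point from world to camera coordinates). Camera axes: x right, y down, z forward; pixel columns grow to the right and rows downward; lengths in m; the calibration is good to about 2 mm. A picture is of the moment at which its call begins. calibration takes no time and is no camera call.
- order.close_job(): hands the job in, once; it reports no verdict.
The state is a dict: "time": time; "joint_positions": joint angles; "joint_vel": joint speeds; "joint_torque": joint torques, N m; "ee_pos": TCP position; "eef_rot": TCP orientation; "ft_force": force on the tool from outside, world axes, zero at the start; "torque": the same for the moment, N m; "width": finger opening in m.
Only numpy, scipy, OpenCV 4.12 (cv2) and the standard library are available. Lean on these libraries where they do the work, as an engineer would, in place of code of your own. Each camera call takes 0.05 s, during which the arm holds its last target. There are 200 camera calls.

## Working session

There is one attempt and no reset: what is moved stays moved. The work goes in short steps, Python scripts to look and compute and a tool call to move; the robot and the scene stay as the last step left them, time stands still between calls to the robot, and variables do not carry over. Pictures are saved under pics/ and viewed, about 8 in all and at most 12, crops included, and the job is handed in when it is done.

Besides the shell and the picture viewer there is one more tool, called after "Emit:" as name(argument=value, ...) on one line, values as JSON. apply_moves: Moves the arm, as the interface text tells. Its arguments: {"type":"object","properties":{"deltas":{"type":"array","items":{"type":"object","properties":{"translation":{"type":"array","items":{"type":"number"}},"turn":{"type":"array","items":{"type":"number"}},"hand":{"type":"number"}}}},"newtons":{"type":"number"}},"required":["deltas"]}

```bash
ls; mkdir -p pics; python3 - <<'E'
from bench import readout,camera,calibration
import cv2
for n in("top","side"):
    cv2.imwrite(f"pics/{n}0.png",cv2.resize(camera(n)[:,:,::-1],(800,600),interpolation=cv2.INTER_CUBIC))
    c=calibration(n);print(n,c)
print(readout.read_state())
E
```

```text
pics
top {'fx': 416.26432603999746, 'fy': 416.26432603999746, 'cx': 283.27652636119626, 'cy': 216.4132907172462, 'D': array([0.03908455, 0.        , 0.        , 0.        , 0.        ]), 'extrinsics': array([[ 0.01932721, -0.99979041, -0.00675168,  0.11639747],
       [-0.97785539, -0.01749483, -0.20854919,  0.44357207],
       [ 0.20838736,  0.01063284, -0.97798857,  0.8175728 ],
       [ 0.        ,  0.        ,  0.        ,  1.        ]])}
side {'fx': 384.44879862629904, 'fy': 384.44879862629904, 'cx': 279.51321617909684, 'cy': 200.06203056779577, 'D': array([0.0075094, 0.       , 0.       , 0.       , 0.       ]), 'extrinsics': array([[ 0.99256592, -0.12131483, -0.00977807, -0.41902464],
       [-0.08559609, -0.63869016, -0.7646883 ,  0.1546977 ],
       [ 0.08652287,  0.75984051, -0.64432616,  0.7105108 ],
       [ 0.        ,  0.        ,  0.        ,  1.        ]])}
{'time': 0.1, 'joint_positions': array([-1.16059747,  0.33280361, -0.0646654 ,  1.46085109,  0.02160534,
        1.34991269, -0.08849811]), 'joint_vel': array([-7.89335175e-04, -1.53438952e-03, -3.35800704e-04, -2.82759224e-03,
        5.13058013e-04, -1.52665179e-03,  3.34056165e-05]), 'joint_torque': array([ 9.76442170e-04, -6.24543571e+01,  2.45252793e-02, -3.90714741e+01,
       -6.14751200e-02,  3.67681368e-02,  8.09949279e-05]), 'ee_pos': array([0.26201787, 0.56706168, 0.23583955]), 'eef_rot': array([ 2.14719539e-01,  9.76675540e-01, -6.31776691e-04, -1.00598705e-04]), 'ft_force': array([-0.99411276, -0.17471437,  0.05905064]), 'torque': array([ 0.02171709, -0.01006742,  0.00604359]), 'width': 0.08692212286684124}
```

View pics/top0.png

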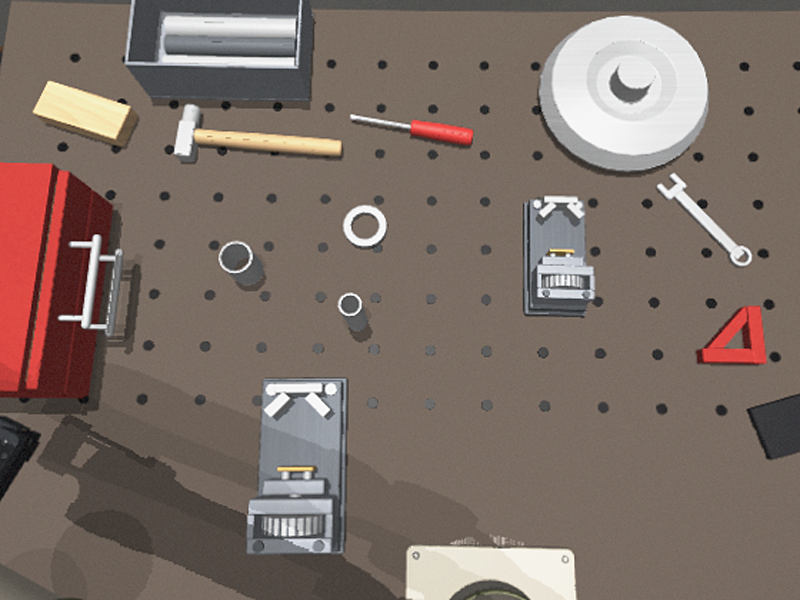

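View pics/side0.png

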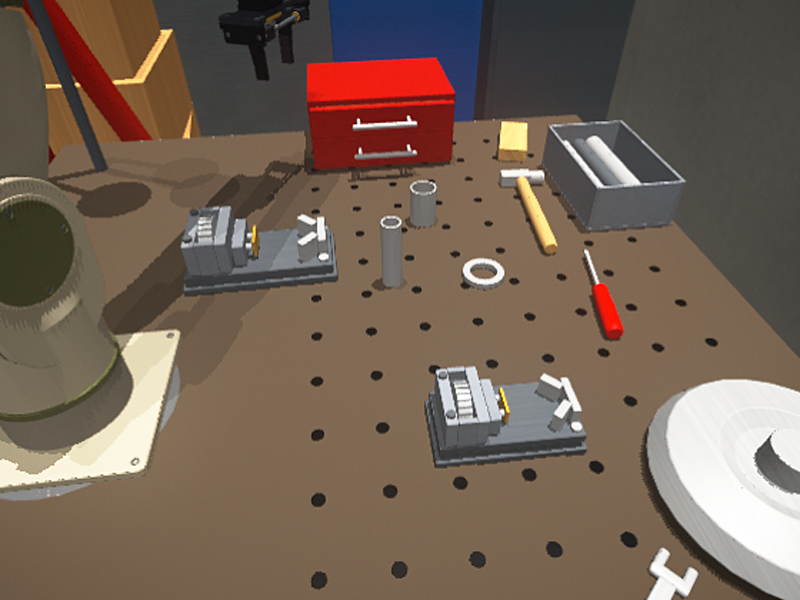

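The top view shows two vises: one at left, around (300,465), and one at right, around (560,255). The fat tube is at (240,262), the long tube at (350,310) and the ring at (365,226). Next I'll check the vise sizes and zoom in.

```bash
cat > h.py <<'E'
import numpy as np,cv2
from bench import readout,camera,calibration
def ray(n,u,v):
    c=calibration(n);K=np.array([[c['fx'],0,c['cx']],[0,c['fy'],c['cy']],[0,0,1.]])
    p=cv2.undistortPoints(np.array([[[u,v]]],float),K,c['D'])[0,0]
    T=c['extrinsics'];R=T[:3,:3];return -R.T@T[:3,3],R.T@np.array([p[0],p[1],1])
def at(n,u,v,z):
    o,d=ray(n,u,v);return o+d*(z-o[2])/d[2]
def proj(n,P):
    c=calibration(n);K=np.array([[c['fx'],0,c['cx']],[0,c['fy'],c['cy']],[0,0,1.]])
    T=c['extrinsics'];return cv2.projectPoints(np.array(P,float).reshape(-1,3),cv2.Rodrigues(T[:3,:3])[0],T[:3,3],K,c['D'])[0][:,0]
def crop(n,x0,x1,y0,y1,s,im=None):
    im=camera(n) if im is None else im
    return cv2.resize(im[y0:y1,x0:x1,::-1],None,fx=s,fy=s,interpolation=cv2.INTER_CUBIC)
E
python3 - <<'E'
from h import *
for nm,pts in {'L':[(264,379),(347,379),(343,553)],'R':[(525,199),(585,199),(585,315),(525,313)]}.items():
    P=[at('top',u*.7,v*.7,.01) for u,v in pts];print(nm,np.round(P,4).tolist(),[round(float(np.linalg.norm(P[i+1]-P[i])),4) for i in range(len(P)-1)])
print('tube',at('top',236*.7,256*.7,.07))
im=camera('top')
a=crop('top',165,253,260,394,4.4,im);b=crop('top',145,195,160,210,8,im)
o=np.zeros((590,800,3),np.uint8);o[:min(590,a.shape[0]),:a.shape[1]]=a[:590];o[:400,400:800]=b
cv2.imwrite('pics/c1.png',o)
E
```

```text
L [[0.3399, 0.3311, 0.01], [0.342, 0.2084, 0.01], [0.1017, 0.204, 0.01]] [0.1227, 0.2404]
R [[0.6298, -0.0608, 0.01], [0.631, -0.1544, 0.01], [0.4451, -0.1467, 0.01], [0.4466, -0.0569, 0.01]] [0.0936, 0.1861, 0.0898]
tube [0.51038917 0.36880594 0.07      ]
```

View pics/c1.png

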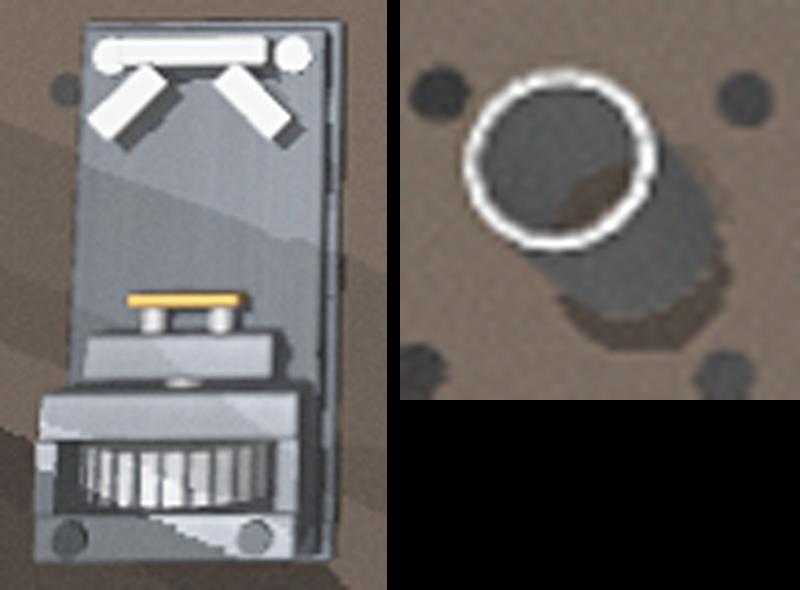

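The right vise is the one that matches 180 x 92 mm; the left is larger. The fat tube's rim is centred at top pixel (165.1,179.9). Next I'll zoom in on the right vise in both views.

```bash
python3 - <<'E'
from h import *
print('tube',at('top',165.1,179.9,.07))
a=crop('top',360,422,133,226,6.4);b=crop('side',294,414,250,330,3.3)
o=np.zeros((600,800,3),np.uint8);o[:a.shape[0],:a.shape[1]]=a;o[:b.shape[0],402:402+b.shape[1]]=b
im=camera('side');b=crop('side',280,310,120,165,6,im);o[300:300+b.shape[0],402:402+b.shape[1]]=b
cv2.imwrite('pics/c2.png',o)
E
```

```text
tube [0.5088873  0.36889591 0.07      ]
```

View pics/c2.png

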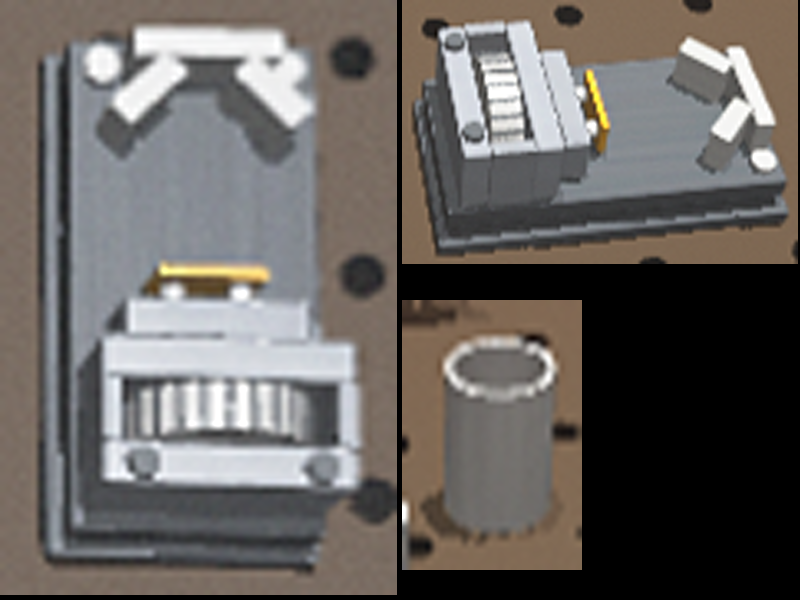

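The vise's wheel end points toward the robot, with +x close to world +x. Housing top corners in the top crop are (105,343), (355,343), (360,483) and (103,478). In the side crop they are (437,27), (522,22), (551,150) and (463,155). I'll fit the pose and bed height to these and the base corners.

```bash
cat > fit.py <<'E'
from h import *
from scipy.optimize import least_squares
T=lambda X,Y:(360+X/6.4,133+Y/6.4)
S=lambda X,Y:(294+(X-402)/3.3,250+Y/3.3)
H=1 # head flag
obs=[('top',T(105,343),-20,40,42,1),('top',T(355,343),-20,-40,42,1),('top',T(360,486),-70,-40,42,1),('top',T(102,481),-70,40,42,1),
('side',S(437,27),-70,40,42,1),('side',S(522,22),-20,40,42,1),('side',S(551,150),-20,-40,42,1),('side',S(463,155),-70,-40,42,1),
('top',T(46,562),-90,46,0,0),('top',T(44,57),90,46,5,0),('side',S(440,252),-90,-46,0,0),('side',S(786,222),90,-46,0,0)]
def w(p,x,y,z,h):
    c,s=np.cos(p[2]),np.sin(p[2]);x/=1e3;y/=1e3
    return [p[0]+c*x-s*y,p[1]+s*x+c*y,z/1e3+h*p[3]]
def f(p): return np.concatenate([proj(n,w(p,x,y,z,h))[0]-uv for n,uv,x,y,z,h in obs])
if __name__=="__main__":
    r=least_squares(f,[.54,-.1,0,.029],loss='soft_l1')
    p=r.x;print(np.round(p,4));print(np.round(f(p).reshape(-1,2),1).tolist())
    print('nest',w(p,49,0,10,0),'wheel',w(p,-45,0,10,0))
    # tube from side: rim centre (499,370) foot bottom (498,~532)
    print('tube side',at('side',280+(499-402)/6,120+(368-300)/6,.07))
E
python3 fit.py
```

```text
[ 0.5273 -0.1036 -0.0199  0.0296]
[[-0.7, -3.0], [-0.2, -1.7], [-0.4, -0.1], [-0.1, -0.8], [-0.2, 0.7], [2.9, -0.2], [4.8, -0.4], [-0.3, 1.0], [-1.0, 3.0], [-0.3, 3.1], [-6.6, 1.8], [-5.6, 0.7]]
nest [np.float64(0.5762973052294281), np.float64(-0.10459783515255429), np.float64(0.01)] wheel [np.float64(0.48231584892939855), np.float64(-0.10273078621756812), np.float64(0.01)]
tube side [0.51074865 0.36643615 0.07      ]
```

```bash
cat > fit2.py <<'E'
import fit
from fit import *
def run(sel,p0=[.54,-.1,0,.029],free=True):
    fit.obs=[obs_all[i] for i in sel]
    r=least_squares(f,p0,loss='soft_l1',bounds=([0,-1,-3,.023],[1,1,3,.035]));return r.x
obs_all=list(fit.obs)
for sel in ([2,3,4,7,8,9,10,11],[8,9,10,11],[0,1,2,3,4,5,6,7],[2,3,8,9],[4,7,10,11]):
    p=run(sel);fit.obs=obs_all;print(sel,np.round(p,4),np.round(f(p).reshape(-1,2),1).tolist())
p=run([2,3,4,7,8,9,10,11])
def draw(n,img,x0,y0,s):
    for z0,z1,xs,ys,h in((0,10,(-90,90),(-46,46),0),(42,42,(-70,-20),(-40,40),1),(0,0,(-90,90),(-46,46),1)):
        for z in{z0,z1}:
            q=proj(n,[w(p,x,y,z,h) for x,y in((xs[0],ys[0]),(xs[1],ys[0]),(xs[1],ys[1]),(xs[0],ys[1]))])
            cv2.polylines(img,[np.int32((q-[x0,y0]+.0)*s)],True,(0,0,255) if h==0 else (0,255,0),1)
    return img
a=draw('top',crop('top',355,427,130,230,5.9),355,130,5.9);b=draw('side',crop('side',290,418,250,335,2.9),290,250,2.9)
o=np.zeros((600,800,3),np.uint8);o[:a.shape[0],:a.shape[1]]=a;o[:b.shape[0],426:426+b.shape[1]]=b[:,:374]
cv2.imwrite('pics/c3.png',o)
E
python3 fit2.py
```

```text
[2, 3, 4, 7, 8, 9, 10, 11] [ 0.5308 -0.1035 -0.0212  0.0304] [[-0.7, -4.8], [-0.3, -3.4], [-0.4, -1.9], [-0.2, -2.6], [1.8, 0.1], [4.9, -0.8], [7.0, -1.0], [1.9, 0.4], [-1.1, 1.4], [-0.4, 1.6], [-4.6, 1.4], [-3.6, 0.4]]
[8, 9, 10, 11] [ 0.5364 -0.1043 -0.0105  0.029 ] [[-0.5, -7.0], [-0.1, -6.0], [-0.0, -4.6], [0.4, -4.9], [5.0, 1.0], [7.9, -0.1], [10.8, -0.3], [5.9, 1.3], [-0.4, -0.9], [-0.5, -0.5], [-0.8, 2.0], [-0.1, -0.0]]
[0, 1, 2, 3, 4, 5, 6, 7] [ 0.5244 -0.1039 -0.0246  0.0308] [[-0.4, -1.9], [0.1, -0.4], [-0.1, 1.2], [0.1, 0.4], [-1.7, 0.4], [1.4, -0.4], [3.0, -0.5], [-2.2, 0.8], [-1.0, 4.2], [0.0, 4.2], [-8.5, 2.0], [-7.2, 1.2]]
[2, 3, 8, 9] [ 0.5306 -0.1055 -0.0189  0.023 ] [[-0.5, -3.6], [-0.3, -2.3], [-0.5, -1.0], [0.2, -1.6], [1.7, 3.9], [4.7, 3.0], [6.8, 3.0], [1.9, 4.4], [-0.1, 1.5], [0.4, 1.8], [-4.4, 2.7], [-3.3, 1.4]]
[4, 7, 10, 11] [ 0.5326 -0.102  -0.0263  0.0282] [[-1.8, -5.4], [-1.4, -3.8], [-1.8, -2.4], [-1.3, -3.3], [2.7, 0.0], [5.7, -0.7], [7.5, -1.1], [2.6, 0.1], [-2.1, 0.4], [-0.8, 0.8], [-3.9, 0.3], [-3.0, -0.2]]
```

View pics/c3.png

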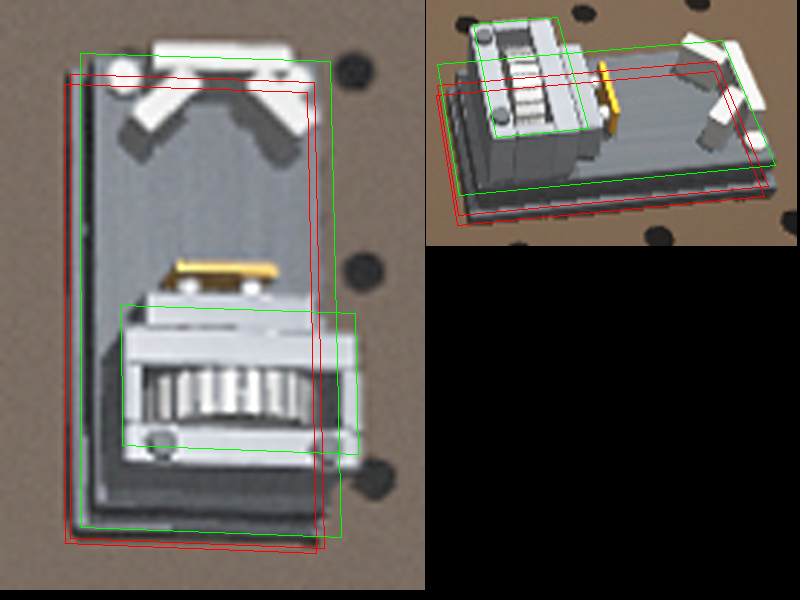

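```bash
cat > tri.py <<'E'
from fit import *
def tri(a,b):
    rs=[ray('top',*a),ray('side',*b)];A=0;B=0
    for o,d in rs:
        d=d/np.linalg.norm(d);M=np.eye(3)-np.outer(d,d);A=A+M;B=B+M@o
    X=np.linalg.solve(A,B);e=[np.linalg.norm((np.eye(3)-np.outer(d,d)/(d@d))@(X-o)) for o,d in rs]
    return X,max(e)
if __name__=="__main__":
  for n,a,b in [('h -20+40',(105,343),(522,22)),('h -20-40',(355,343),(551,150)),('h -70-40',(360,486),(463,155)),('h -70+40',(102,481),(437,27)),
    ('padtop+',(160,265),(588,70)),('padtop-',(270,268),(607,132)),('Vbar+ far',(135,28),(740,47)),('Vbar- far',(282,30),(775,122)),
    ('screw+',(145,452),(454,41)),('screw-',(322,460),(473,131)),('ball-',(300,62),(765,159)),('base -90-46',(316,568),(440,252)),('tube',(0,0),(0,0))]:
    X,e=(tri(T(*a),S(*b)) if n!='tube' else tri((165.1,179.9),(296.2,131.5)));print(n,np.round(X*1e3,1),round(e*1e3,1))
E
python3 tri.py
```

```text
h -20+40 [502.1 -64.2  72.8] 0.7
h -20-40 [ 500.7 -143.1   72.5] 1.9
h -70-40 [ 456.3 -142.2   74. ] 0.6
h -70+40 [457.3 -62.1  72.9] 1.1
padtop+ [533.3 -86.4  56.3] 0.3
padtop- [ 533.7 -123.    52.9] 0.1
Vbar+ far [616.4 -80.8  55.1] 0.6
Vbar- far [ 616.4 -129.4   55.1] 0.7
screw+ [464.9 -75.   76.3] 0.1
screw- [ 463.7 -130.3   75.4] 0.1
ball- [ 611.1 -139.5   39.7] 0.3
base -90-46 [ 445.5 -148.3    3.4] 1.8
tube [510.6 369.8  67.3] 0.9
```

```bash
python3 - <<'E'
from tri import *
t=lambda X,Y,z:np.round(at('top',*T(X,Y),z)*1e3,1)[:2]
s=lambda X,Y,z:np.round(at('side',*S(X,Y),z)*1e3,1)[:2]
print('wheel top',t(225,408,.081),'side',s(503,98,.081))
print('arm+ inner',t(128,125,.056),t(188,72,.056)); print('arm- inner',t(236,80,.056),t(296,128,.056))
print('arm+ side inner', s(678,60,.056),'arm- side',s(714,140,.056), s(738,100,.056))
for b in(.026,.031):
  print(b,'bed TL',t(70,45,b),'bed BL',t(72,530,b),'BL?',t(72,530,.01),'base TL z10',t(46,55,.01),'base BL z10',t(48,553,.01),t(48,562,0))
  print('bed side BR',s(783,187,b),'bed side BL',s(450,205,b),'base z10',s(785,208,.01),s(440,238,.01),'z0',s(785,222,0),s(440,252,0))
E
```

```text
wheel top [478.4 -99.2] side [ 480.8 -117.2]
arm+ inner [581.2 -77.3] [600.1 -97.6]
arm- inner [ 597.5 -113.3] [ 580.9 -132.4]
arm+ side inner [581.7 -85.7] arm- side [ 583.4 -136.5] [ 603.5 -114.5]
0.026 bed TL [621.5 -65.1] bed BL [450.5 -61.9] BL? [454.  -65.1] base TL z10 [624.4 -60. ] base BL z10 [445.9 -56.9] [444.9 -58.8]
bed side BR [ 620.4 -147.5] bed side BL [ 453.6 -136.6] base z10 [ 624.1 -149.5] [ 447.7 -144.3] z0 [ 625.6 -151.3] [ 447.8 -145.9]
0.031 bed TL [619.5 -64.1] bed BL [449.4 -60.8] BL? [454.  -65.1] base TL z10 [624.4 -60. ] base BL z10 [445.9 -56.9] [444.9 -58.8]
bed side BR [ 618.1 -150.7] bed side BL [ 452.8 -139.9] base z10 [ 624.1 -149.5] [ 447.7 -144.3] z0 [ 625.6 -151.3] [ 447.8 -145.9]
```

The origin isn't at the plate's centre. The head features agree with each other: the nest is at about (0.5725,-0.105), the wheel at about (0.479,-0.103), yaw about -0.02, and the bed at about z 0.031. The tube is at about (0.5095,0.369). I'll move above the tube next.

Emit:
apply_moves(deltas=[{"translation":[0.035,-0.028,0],"turn":[0,0,0.083],"hand":0.087},{"translation":[0.035,-0.028,0],"turn":[0,0,0.083],"hand":0.087},{"translation":[0.035,-0.028,0],"turn":[0,0,0.083],"hand":0.087},{"translation":[0.035,-0.028,0],"turn":[0,0,0.083],"hand":0.087},{"translation":[0.035,-0.028,0],"turn":[0,0,0.083],"hand":0.087}], newtons=20)

```text
time: 0.9
ee_pos: [0.4339, 0.4278, 0.2363]
eef_rot: [-0.006, 1.0, 0.001, -0.002]
ft_force: [0.4, 0.2, -0.1]
width: 0.0872
```

Emit:
apply_moves(deltas=[{"translation":[0.0375,-0.029,-0.04],"turn":[0,0,-0.016],"hand":0.087},{"translation":[0.0375,-0.029,-0.036],"turn":[0,0,-0.016],"hand":0.087},{"translation":[0,0,0],"hand":0.087}])

```text
invalid input
```

Emit:
apply_moves(deltas=[{"translation":[0.0375,-0.029,-0.04],"turn":[0,0,-0.016],"hand":0.087},{"translation":[0.0375,-0.029,-0.036],"turn":[0,0,-0.016],"hand":0.087},{"translation":[0,0,0],"turn":[0,0,0],"hand":0.087}])

```text
time: 1.2
ee_pos: [0.5027, 0.3724, 0.1735]
eef_rot: [0.014, 1.0, 0.001, 0.001]
ft_force: [-0.6, -0.2, 0.1]
width: 0.0868
```

```bash
python3 - <<'E'
from h import *
s=readout.read_state();print(s['ee_pos'],s['ft_force'],s['eef_rot'])
a=crop('top',120,220,130,230,4);b=crop('side',240,340,70,170,4)
cv2.imwrite('pics/g1.png',np.hstack([a,b]))
E
```

```text
[0.50272707 0.37241411 0.17350408] [-0.63321916 -0.17315464  0.1417679 ] [1.41883700e-02 9.99898784e-01 5.90722554e-04 8.73892364e-04]
```

View pics/g1.png

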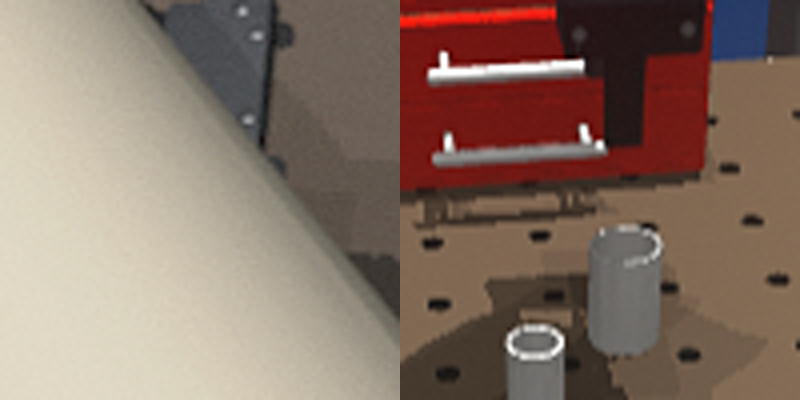

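The side view shows the finger above the fat tube, with the tube's rim near crop (625,243). I'll descend and grip.

Emit:
apply_moves(deltas=[{"translation":[0.007,-0.0035,-0.03],"turn":[0,0,0],"hand":0.087},{"translation":[0,0,-0.03],"turn":[0,0,0.006],"hand":0.087},{"translation":[0,0,0],"turn":[0,0,0],"hand":0.087}])

```text
time: 1.6
ee_pos: [0.5046, 0.3805, 0.1193]
eef_rot: [0.005, 1.0, 0.006, 0.003]
ft_force: [-1.1, 0.3, -0.5]
width: 0.087
```

Emit:
apply_moves(deltas=[{"translation":[0.005,-0.0115,0],"turn":[0.006,-0.012,0.01],"hand":0.087},{"translation":[0,0,0],"turn":[0,0,0],"hand":0.087}])

```text
time: 1.8
ee_pos: [0.5094, 0.3707, 0.1224]
eef_rot: [-0.002, 1.0, 0.011, 0.01]
ft_force: [-0.0, -1.0, 0.1]
width: 0.0869
```

Emit:
apply_moves(deltas=[{"translation":[0,-0.001,0],"turn":[-0.022,0.02,-0.024],"hand":0.087},{"translation":[0,0,0],"turn":[0,0,0],"hand":0.087}])

```text
time: 2.0
ee_pos: [0.5101, 0.3708, 0.1265]
eef_rot: [0.01, 1.0, 0.001, 0.002]
ft_force: [0.0, 0.1, -0.0]
width: 0.0873
```

Emit:
apply_moves(deltas=[{"translation":[0,-0.001,-0.025],"turn":[0,0,0],"hand":0.087},{"translation":[0,0,-0.025],"turn":[0,0,0],"hand":0.087},{"translation":[0,0,-0.02],"turn":[0,0,0],"hand":0.087},{"translation":[0,0,0],"turn":[0,0,0],"hand":0.087}])

```text
time: 2.4
ee_pos: [0.5124, 0.3728, 0.0613]
eef_rot: [0.008, 1.0, 0.006, 0.006]
ft_force: [0.2, -0.1, 0.4]
width: 0.0873
```

Emit:
apply_moves(deltas=[{"translation":[-0.003,-0.004,-0.008],"turn":[-0.012,0.012,-0.004],"hand":0.087},{"translation":[0,0,0],"turn":[0,0,0],"hand":0.087}])

```text
time: 2.6
ee_pos: [0.5099, 0.3694, 0.0554]
eef_rot: [0.01, 1.0, 0.001, 0.001]
ft_force: [-0.2, -0.1, -0.2]
width: 0.087
```

Aligned, so I'll close on the tube.

Emit:
apply_moves(deltas=[{"translation":[0,0,-0.002],"turn":[0,0,0],"hand":0.03},{"translation":[0,0,0],"turn":[0,0,0],"hand":0.03},{"translation":[0,0,0],"turn":[0,0,0],"hand":0.03},{"translation":[0,0,0],"turn":[0,0,0],"hand":0.03},{"translation":[0,0,0],"turn":[0,0,0],"hand":0.03}], newtons=20)

```text
time: 3.1
ee_pos: [0.5116, 0.3707, 0.0568]
eef_rot: [0.01, 1.0, 0.002, 0.003]
ft_force: [0.0, -0.7, -0.4]
width: 0.0549
```

Emit:
apply_moves(deltas=[{"translation":[-0.001,-0.001,-0.002],"turn":[0,0,0],"hand":0.03},{"translation":[0,0,0],"turn":[0,0,0],"hand":0.03},{"translation":[0,0,0],"turn":[0,0,0],"hand":0.03}])

```text
time: 3.4
ee_pos: [0.5111, 0.3701, 0.0556]
eef_rot: [0.01, 1.0, 0.003, 0.004]
ft_force: [0.8, -0.7, 0.0]
width: 0.0481
```

Emit:
apply_moves(deltas=[{"translation":[0,0,0.03],"turn":[0,0,0],"hand":0.03},{"translation":[0,0,0.045],"turn":[0,0,0],"hand":0.03},{"translation":[0,0,0.045],"turn":[0,0,0],"hand":0.03},{"translation":[0,0,0.04],"turn":[0,0,0],"hand":0.03},{"translation":[0,0,0],"turn":[0,0,0],"hand":0.03}])

```text
time: 3.9
ee_pos: [0.5078, 0.3675, 0.2173]
eef_rot: [0.01, 1.0, 0.0, 0.001]
ft_force: [1.2, -0.7, -1.7]
width: 0.048
```

Emit:
apply_moves(deltas=[{"translation":[0.006,-0.047,0],"turn":[0,0,0],"hand":0.03},{"translation":[0.006,-0.047,0],"turn":[0,0,0],"hand":0.03},{"translation":[0.006,-0.047,0],"turn":[0,0,0],"hand":0.03},{"translation":[0.006,-0.047,0],"turn":[0,0,0],"hand":0.03},{"translation":[0.006,-0.047,0],"turn":[0,0,0],"hand":0.03}])

```text
time: 4.4
ee_pos: [0.5333, 0.1332, 0.2137]
eef_rot: [0.003, 1.0, 0.002, -0.001]
ft_force: [0.8, 0.1, -1.5]
width: 0.0478
```

Emit:
apply_moves(deltas=[{"translation":[0.006,-0.047,0],"turn":[0,0,0],"hand":0.03},{"translation":[0.006,-0.047,0],"turn":[0,0,0],"hand":0.03},{"translation":[0.006,-0.047,0],"turn":[0,0,0],"hand":0.03},{"translation":[0.006,-0.04,0],"turn":[0,0,0],"hand":0.03},{"translation":[0,0,0],"turn":[0,0,0],"hand":0.03}])

```text
time: 4.9
ee_pos: [0.5541, -0.0639, 0.2095]
eef_rot: [0.007, 1.0, -0.0, -0.004]
ft_force: [-0.3, 1.3, -1.0]
width: 0.048
```

Emit:
apply_moves(deltas=[{"translation":[0.015,-0.041,-0.02],"turn":[0.006,-0.016,-0.006],"hand":0.03},{"translation":[0,0,-0.03],"turn":[0,0,0],"hand":0.03},{"translation":[0,0,0],"turn":[0,0,0],"hand":0.03}])

```text
time: 5.2
ee_pos: [0.5674, -0.1025, 0.1579]
eef_rot: [0.011, 1.0, 0.003, 0.004]
ft_force: [-0.3, 1.4, -2.0]
width: 0.0478
```

Emit:
apply_moves(deltas=[{"translation":[0.001,-0.002,-0.02],"turn":[0,0,0],"hand":0.03},{"translation":[0,0,-0.018],"turn":[0,0,0],"hand":0.03},{"translation":[0,0,0],"turn":[0,0,0],"hand":0.03}])

```text
time: 5.5
ee_pos: [0.5684, -0.1028, 0.1202]
eef_rot: [0.011, 1.0, 0.003, 0.003]
ft_force: [-0.3, -0.5, -1.2]
width: 0.0481
```

```bash
python3 - <<'E'
from h import *
s=readout.read_state();print(s['ee_pos'],s['ft_force'],s['eef_rot'])
a=crop('top',350,450,110,230,4);b=crop('side',290,420,210,330,3)
o=np.zeros((480,800,3),np.uint8);o[:,:400]=a;o[:360,400:790]=b
cv2.imwrite('pics/g2.png',o)
E
```

```text
[ 0.56843518 -0.10280966  0.12020304] [-0.28239406 -0.51782689 -1.24464153] [0.01054258 0.99993368 0.00334069 0.00321254]
```

View pics/g2.png

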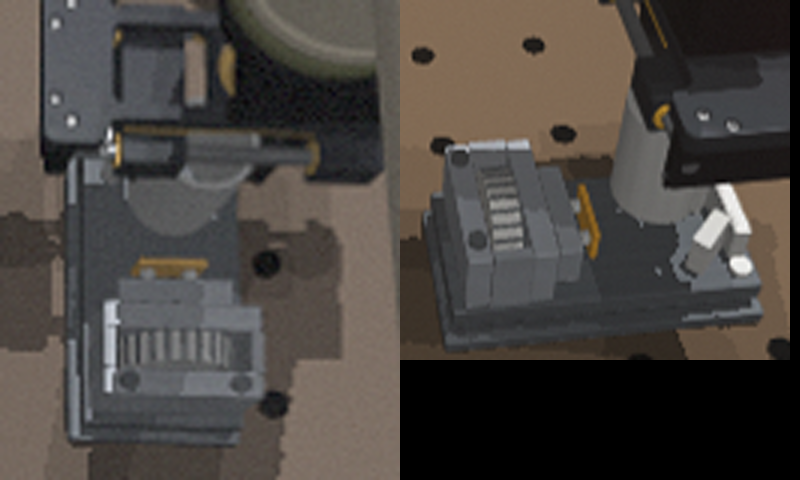

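Picture 7: the tube hangs clear over the bed between the pad and the V. I'll lower it.

Emit:
apply_moves(deltas=[{"translation":[0,-0.001,-0.012],"turn":[0,0,0],"hand":0.03},{"translation":[0,0,-0.012],"turn":[0,0,0],"hand":0.03},{"translation":[0,0,0],"turn":[0,0,0],"hand":0.03}])

```text
time: 5.9
ee_pos: [0.5714, -0.1034, 0.0997]
eef_rot: [0.01, 1.0, 0.003, 0.007]
ft_force: [-0.3, 0.5, -1.8]
width: 0.0479
```

Emit:
apply_moves(deltas=[{"translation":[-0.003,-0.001,-0.006],"turn":[0,0.006,0],"hand":0.03},{"translation":[0,0,0],"turn":[0,0,0],"hand":0.03}])

```text
time: 6.1
ee_pos: [0.5681, -0.1044, 0.0932]
eef_rot: [0.01, 1.0, 0.003, 0.004]
ft_force: [-0.2, -0.4, -1.0]
width: 0.0483
```

Emit:
apply_moves(deltas=[{"translation":[0,0,-0.003],"turn":[0,0,0],"hand":0.03},{"translation":[0,0,0],"turn":[0,0,0],"hand":0.03}])

```text
time: 6.3
ee_pos: [0.5682, -0.1046, 0.0902]
eef_rot: [0.01, 1.0, 0.003, 0.004]
ft_force: [1.0, 0.1, -2.1]
width: 0.0481
```

Emit:
apply_moves(deltas=[{"translation":[0,0,-0.0025],"turn":[0,0,0],"hand":0.03},{"translation":[0,0,0],"turn":[0,0,0],"hand":0.03}])

```text
time: 6.5
ee_pos: [0.5684, -0.1046, 0.0878]
eef_rot: [0.01, 1.0, 0.003, 0.004]
ft_force: [0.1, 0.6, -1.6]
width: 0.0475
```

Emit:
apply_moves(deltas=[{"translation":[0,0,-0.0015],"turn":[0,0,0],"hand":0.03},{"translation":[0,0,0],"turn":[0,0,0],"hand":0.03}])

```text
time: 6.7
ee_pos: [0.5691, -0.1047, 0.087]
eef_rot: [0.01, 1.0, 0.003, 0.005]
ft_force: [-0.5, -0.2, 3.6]
width: 0.0479
```

Emit:
apply_moves(deltas=[{"translation":[0,0,-0.001],"turn":[0,0,0],"hand":0.03},{"translation":[0,0,0],"turn":[0,0,0],"hand":0.03}])

```text
time: 6.9
ee_pos: [0.5695, -0.1048, 0.0868]
eef_rot: [0.01, 1.0, 0.003, 0.005]
ft_force: [-0.6, -0.2, 3.6]
width: 0.048
```

Contact was felt with about 5 N extra at foot z ≈ 0.031, which agrees with the camera estimate. I'll release.

Emit:
apply_moves(deltas=[{"translation":[0,0,0],"turn":[0,0,0],"hand":0.08},{"translation":[0,0,0],"turn":[0,0,0],"hand":0.08},{"translation":[0,0,0],"turn":[0,0,0],"hand":0.08},{"translation":[0,0,0],"turn":[0,0,0],"hand":0.08},{"translation":[0,0,0],"turn":[0,0,0],"hand":0.08}])

```text
time: 7.4
ee_pos: [0.5693, -0.1047, 0.0862]
eef_rot: [0.01, 1.0, 0.003, 0.005]
ft_force: [-0.3, 0.4, 0.8]
width: 0.077
```

Emit:
apply_moves(deltas=[{"translation":[0,0,0.02],"turn":[0,0,0],"hand":0.08},{"translation":[0,0,0.04],"turn":[0,0,0],"hand":0.08},{"translation":[0,0,0.04],"turn":[0,0,0],"hand":0.08},{"translation":[-0.035,0,0.02],"turn":[0,0,0],"hand":0.0},{"translation":[-0.035,0,0],"turn":[0,0,0],"hand":0.0}])

```text
time: 7.9
ee_pos: [0.4985, -0.1041, 0.2082]
eef_rot: [0.009, 1.0, 0.003, 0.003]
ft_force: [0.8, -0.4, 0.7]
width: 0.0707
```

Emit:
apply_moves(deltas=[{"translation":[-0.0195,-0.012,-0.03],"turn":[-0.006,0.006,0],"hand":0.0},{"translation":[0,0,-0.03],"turn":[0,0,0],"hand":0.0},{"translation":[0,0,0],"turn":[0,0,0],"hand":0.0},{"translation":[0,0,0],"turn":[0,0,0],"hand":0.0},{"translation":[0,0,0],"turn":[0,0,0],"hand":0.0}])

```text
time: 8.4
ee_pos: [0.477, -0.1168, 0.1512]
eef_rot: [0.01, 1.0, 0.0, 0.004]
ft_force: [-0.6, -0.4, -0.4]
width: 0.0321
```

```bash
python3 - <<'E'
from h import *
s=readout.read_state();print(s['ee_pos'],s['ft_force'],s['eef_rot'])
a=crop('top',360,425,130,225,6);b=crop('side',290,420,210,330,3)
o=np.zeros((570,790,3),np.uint8);o[:,:390]=a;o[:360,400:790]=b
cv2.imwrite('pics/g3.png',o)
E
```

```text
[ 0.47703977 -0.11683628  0.15118123] [-0.64070336 -0.44129102 -0.39699047] [9.78270792e-03 9.99945783e-01 8.73492936e-05 3.56685468e-03]
```

View pics/g3.png

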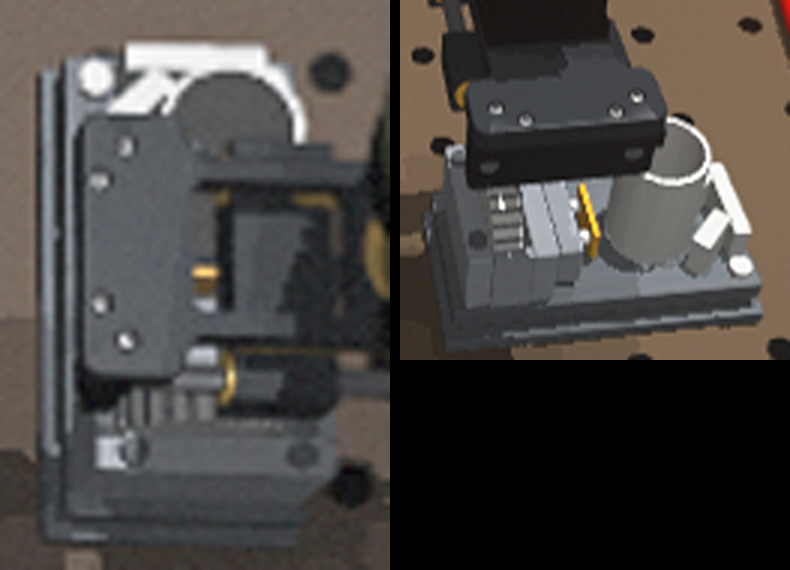

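Picture 8: the tube stands upright on the bed just in front of the V. The wheel is free under the gripper. Next I'll finish closing the fingers and feel for the crown.

Emit:
apply_moves(deltas=[{"translation":[0.002,0,-0.025],"turn":[0,0.007,0],"hand":0.0},{"translation":[0,0,-0.015],"turn":[0,0,0],"hand":0.0},{"translation":[0,0,0],"turn":[0,0,0],"hand":0.0},{"translation":[0,0,0],"turn":[0,0,0],"hand":0.0},{"translation":[0,0,0],"turn":[0,0,0],"hand":0.0}])

```text
time: 9.0
ee_pos: [0.4833, -0.1168, 0.1149]
eef_rot: [0.009, 1.0, -0.0, 0.004]
ft_force: [0.0, -0.1, 0.5]
width: 0.0005
```

Emit:
apply_moves(deltas=[{"translation":[-0.004,0.001,-0.013],"turn":[0,0.006,0],"hand":0.0},{"translation":[0,0,0],"turn":[0,0,0],"hand":0.0}])

```text
time: 9.2
ee_pos: [0.4798, -0.1157, 0.1023]
eef_rot: [0.009, 1.0, -0.0, 0.002]
ft_force: [-0.8, -0.3, 0.9]
width: 0.0001
```

Emit:
apply_moves(deltas=[{"translation":[0,0,-0.0025],"turn":[0,0,0],"hand":0.0},{"translation":[0,0,0],"turn":[0,0,0],"hand":0.0}])

```text
time: 9.4
ee_pos: [0.4798, -0.1157, 0.0996]
eef_rot: [0.009, 1.0, -0.0, 0.002]
ft_force: [0.4, 0.8, 0.6]
width: 0.0008
```

Emit:
apply_moves(deltas=[{"translation":[0,0,-0.0015],"turn":[0,0,0],"hand":0.0},{"translation":[0,0,0],"turn":[0,0,0],"hand":0.0}])

```text
time: 9.6
ee_pos: [0.4799, -0.1157, 0.0982]
eef_rot: [0.009, 1.0, -0.0, 0.002]
ft_force: [-0.7, -0.6, 0.8]
width: 0.0004
```

Emit:
apply_moves(deltas=[{"translation":[0,0,-0.0015],"turn":[0,0,0],"hand":0.0},{"translation":[0,0,0],"turn":[0,0,0],"hand":0.0}])

```text
time: 9.8
ee_pos: [0.48, -0.1158, 0.0967]
eef_rot: [0.009, 1.0, -0.0, 0.002]
ft_force: [0.4, -0.4, -0.2]
width: 0.0005
```

Emit:
apply_moves(deltas=[{"translation":[0,0,-0.001],"turn":[0,0,0],"hand":0.0},{"translation":[0,0,0],"turn":[0,0,0],"hand":0.0}])

```text
time: 10.0
ee_pos: [0.4801, -0.1158, 0.0957]
eef_rot: [0.009, 1.0, -0.0, 0.002]
ft_force: [-0.2, -0.2, -0.3]
width: 0.0004
```

Emit:
apply_moves(deltas=[{"translation":[0,0,-0.001],"turn":[0,0,0],"hand":0.0},{"translation":[0,0,0],"turn":[0,0,0],"hand":0.0}])

```text
time: 10.2
ee_pos: [0.4802, -0.1159, 0.0948]
eef_rot: [0.009, 1.0, -0.0, 0.002]
ft_force: [0.8, -0.3, 1.7]
width: 0.0004
```

Emit:
apply_moves(deltas=[{"translation":[0,0,-0.0012],"turn":[0,0,0],"hand":0.0},{"translation":[0,0,0],"turn":[0,0,0],"hand":0.0}])

```text
time: 10.4
ee_pos: [0.4803, -0.116, 0.0939]
eef_rot: [0.009, 1.0, -0.0, 0.002]
ft_force: [-1.9, 0.4, 4.3]
width: 0.0005
```

Emit:
apply_moves(deltas=[{"translation":[0,0,-0.0008],"turn":[0,0,0],"hand":0.0},{"translation":[0,0,0],"turn":[0,0,0],"hand":0.0}])

```text
time: 10.6
ee_pos: [0.4802, -0.116, 0.0936]
eef_rot: [0.009, 1.0, -0.0, 0.002]
ft_force: [-2.2, -0.2, 5.8]
width: 0.0005
```

Emit:
apply_moves(deltas=[{"translation":[0,0,-0.0015],"turn":[0,0,0],"hand":0.0},{"translation":[0,0,-0.001],"turn":[0,0,0],"hand":0.0}])

```text
time: 10.8
ee_pos: [0.4801, -0.1162, 0.0921]
eef_rot: [0.009, 1.0, 0.0, 0.002]
ft_force: [-6.2, 0.6, 13.6]
width: 0.0005
```

Emit:
apply_moves(deltas=[{"translation":[0,0.004,-0.0007],"turn":[0,0,0],"hand":0.0},{"translation":[0,0.005,-0.0007],"turn":[0,0,0],"hand":0.0}])

```text
time: 11.0
ee_pos: [0.4803, -0.1105, 0.0924]
eef_rot: [0.011, 1.0, -0.002, 0.003]
ft_force: [-6.2, -6.5, 14.8]
width: 0.0001
```

Emit:
apply_moves(deltas=[{"translation":[-0.0006,0.005,-0.0003],"turn":[0,0,0],"hand":0.0},{"translation":[-0.0006,0.005,-0.0003],"turn":[0,0,0],"hand":0.0}])

```text
time: 11.2
ee_pos: [0.4801, -0.1035, 0.0938]
eef_rot: [0.012, 1.0, -0.003, 0.004]
ft_force: [-1.7, -4.0, 9.4]
width: 0.0003
```

Emit:
apply_moves(deltas=[{"translation":[-0.0006,0.005,-0.0004],"turn":[0,0,0],"hand":0.0},{"translation":[-0.0006,0.005,-0.0004],"turn":[0,0,0],"hand":0.0}])

```text
time: 11.4
ee_pos: [0.4805, -0.0958, 0.0948]
eef_rot: [0.014, 1.0, -0.004, 0.006]
ft_force: [0.9, -2.4, 4.1]
width: 0.0006
```

Emit:
apply_moves(deltas=[{"translation":[0,0,0.005],"turn":[0,0,0],"hand":0.0},{"translation":[-0.001,-0.023,0.0],"turn":[0.008,0.012,0.008],"hand":0.0},{"translation":[0,0,0],"turn":[0,0,0],"hand":0.0}])

```text
time: 11.7
ee_pos: [0.4797, -0.1187, 0.1005]
eef_rot: [0.008, 1.0, -0.0, 0.001]
ft_force: [-0.5, -0.5, -0.5]
width: 0.0003
```

Emit:
apply_moves(deltas=[{"translation":[-0.0005,0.002,-0.005],"turn":[0,0,0],"hand":0.0},{"translation":[0,0,-0.002],"turn":[0,0,0],"hand":0.0},{"translation":[0,0,-0.0012],"turn":[0,0,0],"hand":0.0}])

```text
time: 12.0
ee_pos: [0.4791, -0.1163, 0.0924]
eef_rot: [0.009, 1.0, -0.0, 0.001]
ft_force: [-5.1, -1.4, 11.4]
width: 0.0001
```

Emit:
apply_moves(deltas=[{"translation":[-0.0006,0.006,-0.0007],"turn":[0.002,0.002,0.001],"hand":0.0},{"translation":[-0.0006,0.006,-0.0007],"turn":[0.002,0.002,0.001],"hand":0.0}])

```text
time: 12.2
ee_pos: [0.4788, -0.1066, 0.0925]
eef_rot: [0.008, 1.0, 0.0, -0.0]
ft_force: [-2.6, -4.2, 14.6]
width: 0.0005
```

Emit:
apply_moves(deltas=[{"translation":[-0.0004,0.006,-0.0009],"turn":[0.002,0.002,0.001],"hand":0.0},{"translation":[-0.0004,0.006,-0.0009],"turn":[0.002,0.002,0.001],"hand":0.0}])

```text
time: 12.4
ee_pos: [0.4794, -0.0959, 0.0929]
eef_rot: [0.008, 1.0, 0.001, -0.0]
ft_force: [-3.9, -2.4, 12.1]
width: 0.0005
```

Emit:
apply_moves(deltas=[{"translation":[-0.0004,0.005,-0.0009],"turn":[0.001,0.001,0.001],"hand":0.0},{"translation":[0,0,0.006],"turn":[0,0,0],"hand":0.0},{"translation":[-0.0005,-0.026,0],"turn":[0,0,0],"hand":0.0},{"translation":[0,0,0],"turn":[0,0,0],"hand":0.0}])

```text
time: 12.8
ee_pos: [0.4795, -0.1154, 0.0993]
eef_rot: [0.006, 1.0, 0.002, 0.0]
ft_force: [0.1, -0.4, -0.2]
width: 0.0006
```

Emit:
apply_moves(deltas=[{"translation":[-0.001,-0.002,-0.0038],"turn":[-0.003,0,-0.004],"hand":0.0},{"translation":[-0.0003,0,-0.002],"turn":[0,0,0],"hand":0.0},{"translation":[-0.0003,0,-0.0012],"turn":[0,0,0],"hand":0.0}])

```text
time: 13.1
ee_pos: [0.4779, -0.1168, 0.0923]
eef_rot: [0.008, 1.0, -0.0, 0.0]
ft_force: [-3.4, -1.7, 11.2]
width: 0.0006
```

Emit:
apply_moves(deltas=[{"translation":[-0.0006,0.006,-0.0007],"turn":[0.002,0.002,0.001],"hand":0.0},{"translation":[-0.0006,0.006,-0.0007],"turn":[0.002,0.002,0.001],"hand":0.0}])

```text
time: 13.3
ee_pos: [0.4777, -0.1073, 0.0925]
eef_rot: [0.008, 1.0, 0.0, -0.0]
ft_force: [-2.5, -5.1, 14.9]
width: 0.0005
```

Emit:
apply_moves(deltas=[{"translation":[-0.0004,0.006,-0.0008],"turn":[0.001,0.002,0.001],"hand":0.0},{"translation":[-0.0004,0.006,-0.0008],"turn":[0.001,0.002,0.001],"hand":0.0}])

```text
time: 13.5
ee_pos: [0.4784, -0.0967, 0.093]
eef_rot: [0.007, 1.0, -0.0, -0.0]
ft_force: [-2.9, -3.9, 12.5]
width: 0.0004
```

Emit:
apply_moves(deltas=[{"translation":[-0.0004,0.005,-0.0009],"turn":[0.001,0.001,0.001],"hand":0.0},{"translation":[0,0,0.006],"turn":[0,0,0],"hand":0.0},{"translation":[0.0005,-0.028,0],"turn":[0,0,0],"hand":0.0},{"translation":[0,0,0],"turn":[0,0,0],"hand":0.0}])

```text
time: 13.9
ee_pos: [0.4793, -0.1184, 0.0993]
eef_rot: [0.005, 1.0, 0.0, -0.0]
ft_force: [-0.0, -0.6, 0.6]
width: 0.0004
```

```bash
python3 - <<'E'
from h import *
b=crop('side',310,420,230,320,7)
cv2.imwrite('pics/g4.png',b)
E
```

```text
(no output)
```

View pics/g4.png

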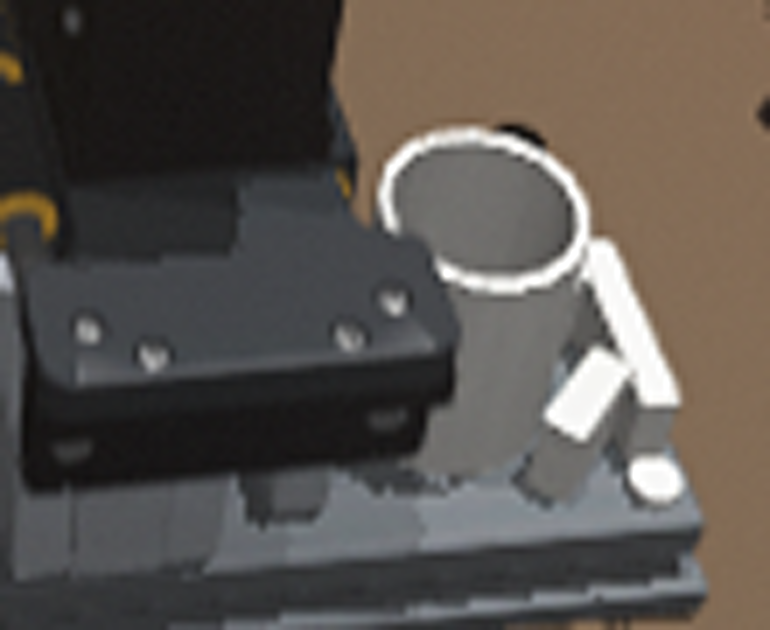

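Picture 9: the tube is upright and the gripper hides the pad. I'll do two more strokes, then back off and look.

Emit:
apply_moves(deltas=[{"translation":[-0.001,0.001,-0.0038],"turn":[0,0,-0.006],"hand":0.0},{"translation":[-0.0003,0,-0.002],"turn":[0,0,0],"hand":0.0},{"translation":[-0.0003,0,-0.0012],"turn":[0,0,0],"hand":0.0}])

```text
time: 14.25
ee_pos: [0.4781, -0.1139, 0.0923]
eef_rot: [0.007, 1.0, 0.001, -0.0]
ft_force: [-3.0, -3.1, 12.0]
width: 0.0004
```

Emit:
apply_moves(deltas=[{"translation":[-0.0006,0.006,-0.0007],"turn":[0.002,0.002,0.001],"hand":0.0},{"translation":[-0.0006,0.006,-0.0007],"turn":[0.002,0.002,0.001],"hand":0.0}])

```text
time: 14.45
ee_pos: [0.4779, -0.104, 0.0926]
eef_rot: [0.006, 1.0, 0.001, -0.001]
ft_force: [-2.4, -5.2, 13.8]
width: 0.0003
```

Emit:
apply_moves(deltas=[{"translation":[-0.0004,0.006,-0.0008],"turn":[0.001,0.002,0.001],"hand":0.0},{"translation":[-0.0004,0.006,-0.0008],"turn":[0.001,0.002,0.001],"hand":0.0}])

```text
time: 14.65
ee_pos: [0.4786, -0.093, 0.0931]
eef_rot: [0.006, 1.0, 0.001, -0.001]
ft_force: [-1.9, -2.5, 10.4]
width: 0.0003
```

Emit:
apply_moves(deltas=[{"translation":[-0.0004,0.005,-0.0009],"turn":[0.001,0.001,0.001],"hand":0.0},{"translation":[0,0,0.006],"turn":[0,0,0],"hand":0.0},{"translation":[0.0005,-0.027,0],"turn":[0,0,0],"hand":0.0},{"translation":[0,0,0],"turn":[0,0,0],"hand":0.0}])

```text
time: 15.05
ee_pos: [0.4792, -0.1132, 0.0992]
eef_rot: [0.003, 1.0, 0.002, -0.001]
ft_force: [-0.9, -0.2, -0.9]
width: 0.0003
```

Emit:
apply_moves(deltas=[{"translation":[0,0,0.05],"turn":[0,0,0],"hand":0.0},{"translation":[0,-0.03,0.04],"turn":[0,0,0],"hand":0.0},{"translation":[0,-0.05,0],"turn":[0,0,0],"hand":0.0},{"translation":[0,-0.05,0],"turn":[0,0,0],"hand":0.0},{"translation":[0,-0.05,0],"turn":[0,0,0],"hand":0.0}])

```text
time: 15.55
ee_pos: [0.4796, -0.2878, 0.1924]
eef_rot: [-0.005, 1.0, 0.003, -0.001]
ft_force: [0.7, 0.6, -0.3]
width: 0.0003
```

```bash
python3 - <<'E'
from h import *
a=crop('top',365,418,133,220,6.8);b=crop('side',300,420,225,325,3.4)
o=np.zeros((592,780,3),np.uint8);o[:a.shape[0],:a.shape[1]]=a[:592];o[:b.shape[0],370:370+b.shape[1]]=b
cv2.imwrite('pics/g5.png',o)
E
```

```text
(no output)
```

View pics/g5.png

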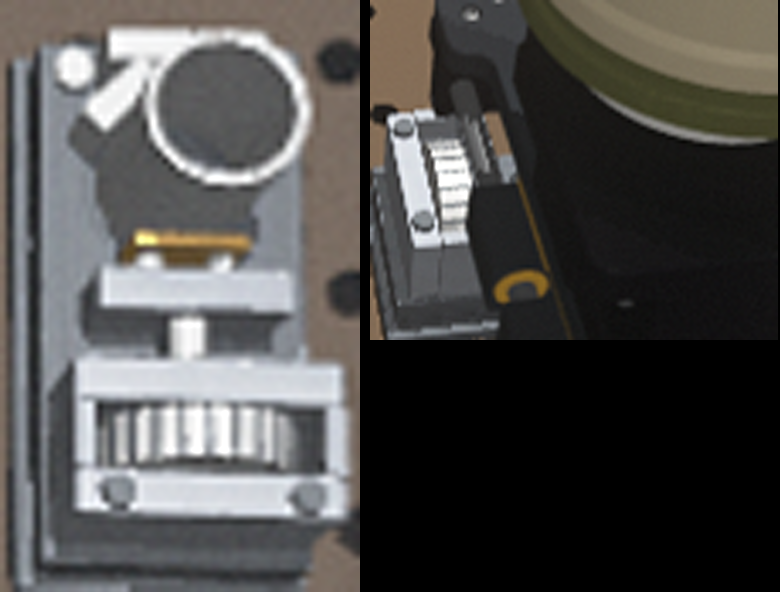

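```bash
python3 - <<'E'
from h import *
G=lambda X,Y:(365+X/6.8,133+Y/6.8);T=lambda X,Y:(360+X/6.4,133+Y/6.4)
print('pad before',at('top',*T(215,266),.0545),'now',at('top',*G(192,235),.0545))
print('jaw before',at('top',*T(218,301),.060),'now',at('top',*G(196,269),.060))
print('tube',at('top',*G(229,108),.101))
E
```

```text
pad before [ 0.53348195 -0.10467349  0.0545    ] now [ 0.54884518 -0.10444112  0.0545    ]
jaw before [ 0.51985708 -0.1037939   0.06      ] now [ 0.53606105 -0.10385093  0.06      ]
tube [ 0.57224176 -0.10434328  0.101     ]
```

The pad is now in contact: the jaw moved 16.2 mm against 15.4 mm for the pad, and the tube centre is at x 0.572, seated in the V. About 2.7 mm more jaw travel is needed, so one 17 mm stroke.

Emit:
apply_moves(deltas=[{"translation":[0,0.047,0],"turn":[0,0,-0.013],"hand":0.0},{"translation":[0,0.047,0],"turn":[0,0,-0.013],"hand":0.0},{"translation":[0,0.047,0],"turn":[0,0,0],"hand":0.0},{"translation":[0,0.025,-0.03],"turn":[0,0,0],"hand":0.0},{"translation":[0,0,-0.025],"turn":[0,0,0],"hand":0.0}])

```text
time: 16.15
ee_pos: [0.4763, -0.1214, 0.1371]
eef_rot: [0.016, 1.0, 0.002, -0.001]
ft_force: [0.7, -0.6, 0.4]
width: 0.0004
```

Emit:
apply_moves(deltas=[{"translation":[0,0,0],"turn":[0,0,0],"hand":0.0},{"translation":[0,0,0],"turn":[0,0,0],"hand":0.0}])

```text
time: 16.35
ee_pos: [0.4744, -0.1189, 0.135]
eef_rot: [0.014, 1.0, 0.002, -0.004]
ft_force: [-0.3, 0.5, 0.3]
width: 0.0006
```

Emit:
apply_moves(deltas=[{"translation":[0.004,0.004,-0.02],"turn":[-0.004,-0.008,0.012],"hand":0.0},{"translation":[0,0,-0.014],"turn":[0,0,0],"hand":0.0},{"translation":[0,0,0],"turn":[0,0,0],"hand":0.0}])

```text
time: 16.65
ee_pos: [0.48, -0.1164, 0.1031]
eef_rot: [0.009, 1.0, -0.0, 0.002]
ft_force: [-0.7, 0.6, 0.7]
width: 0.0006
```

Emit:
apply_moves(deltas=[{"translation":[-0.001,0.002,-0.0065],"turn":[0,0.003,0],"hand":0.0},{"translation":[-0.0003,0,-0.0028],"turn":[0,0,0],"hand":0.0},{"translation":[-0.0003,0,-0.0012],"turn":[0,0,0],"hand":0.0}])

```text
time: 16.95
ee_pos: [0.4791, -0.1155, 0.0941]
eef_rot: [0.011, 1.0, -0.0, 0.001]
ft_force: [-1.6, 0.2, 4.3]
width: 0.0001
```

Emit:
apply_moves(deltas=[{"translation":[-0.0006,0.006,-0.0007],"turn":[0.002,0.002,0.001],"hand":0.0},{"translation":[-0.0006,0.006,-0.0007],"turn":[0.002,0.002,0.001],"hand":0.0}])

```text
time: 17.15
ee_pos: [0.4789, -0.106, 0.0944]
eef_rot: [0.011, 1.0, 0.0, 0.001]
ft_force: [-0.5, -4.2, 7.2]
width: 0.0005
```

Emit:
apply_moves(deltas=[{"translation":[-0.0003,0.001,-0.0018],"turn":[0.001,0.001,0],"hand":0.0},{"translation":[-0.0004,0.005,-0.001],"turn":[0.002,0.002,0.001],"hand":0.0}])

```text
time: 17.35
ee_pos: [0.4792, -0.1019, 0.0938]
eef_rot: [0.012, 1.0, 0.001, 0.0]
ft_force: [-3.6, -4.1, 11.1]
width: 0.0005
```

Emit:
apply_moves(deltas=[{"translation":[-0.0004,0.006,-0.0008],"turn":[0.001,0.002,0.001],"hand":0.0}])

```text
time: 17.45
ee_pos: [0.4793, -0.0971, 0.0942]
eef_rot: [0.012, 1.0, 0.001, 0.0]
ft_force: [-1.4, -4.0, 7.1]
width: 0.0009
```

Emit:
apply_moves(deltas=[{"translation":[0,0,0.02],"turn":[0,0,0],"hand":0.0},{"translation":[0,0,0.05],"turn":[0,0,0],"hand":0.0},{"translation":[0,-0.045,0.03],"turn":[0,0,0],"hand":0.0},{"translation":[0,-0.05,0],"turn":[0,0,0],"hand":0.0},{"translation":[0,-0.05,0],"turn":[0,0,0],"hand":0.0}])

```text
time: 17.95
ee_pos: [0.4806, -0.2348, 0.1984]
eef_rot: [0.004, 1.0, 0.001, 0.002]
ft_force: [1.2, -0.5, 0.2]
width: 0.0008
```

Emit:
apply_moves(deltas=[{"translation":[0,-0.04,0],"turn":[0,0,0],"hand":0.0},{"translation":[0,0,0],"turn":[0,0,0],"hand":0.0}])

```text
time: 18.15
ee_pos: [0.479, -0.283, 0.2001]
eef_rot: [0.008, 1.0, -0.001, 0.003]
ft_force: [-0.4, -0.6, 0.7]
width: 0.0007
```

```bash
python3 - <<'E'
from h import *
im=np.mean([camera('top') for _ in range(4)],0).astype(np.uint8)
a=crop('top',365,418,133,220,6.8,im)[:592];b=crop('top',378,410,155,180,13,im)
o=np.zeros((592,785,3),np.uint8);o[:a.shape[0],:a.shape[1]]=a;o[:b.shape[0],365:365+b.shape[1]]=b
cv2.imwrite('pics/g6.png',o)
E
```

```text
(no output)
```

View pics/g6.png

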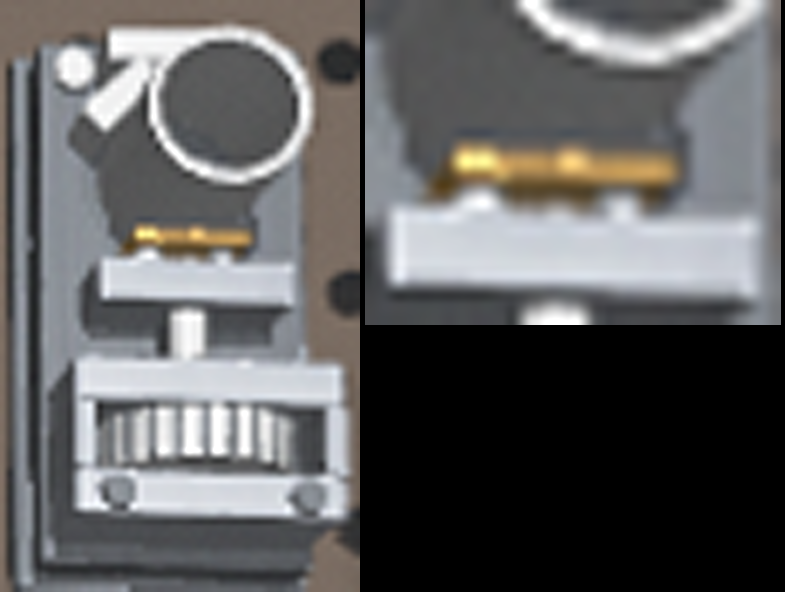

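```bash
python3 - <<'E'
from h import *
P={'init':('pics/c2.png',6.4,360),'g5':('pics/g5.png',6.8,365),'g6':('pics/g6.png',6.8,365)}
def cols(im,s,x0,a,b): return im[:,int((a-x0)*s):int((b-x0)*s)].mean(1)
from scipy.ndimage import gaussian_filter1d as gf
for k,(f,s,x0) in P.items():
    im=cv2.imread(f).astype(float)
    out=[]
    def edge(p,lo,hi,sgn):
        p=gf(p,4);g=np.gradient(p)*sgn;i0,i1=int((lo-133)*s),int((hi-133)*s);w=np.clip(g[i0:i1],0,None);
        j=np.argmax(w);sl=slice(max(0,j-8),j+9);return 133+(i0+(np.arange(i0,i1)[sl]-i0)@w[sl]/w[sl].sum())/s
    gray=im.mean(2);yel=im[:,:,2]-im[:,:,0]
    c=(176,183) if k=='init' else (168,175)
    jf=[edge(cols(gray,s,x0,a,b),c[0],c[1]+1,1) for a,b in((381,384.5),(403,406.5))]
    jb=[edge(cols(gray,s,x0,a,b),c[0]+3,c[1]+6,-1) for a,b in((381,384.5),(403,406.5))]
    q=(172,177) if k=='init' else(163,171)
    pf=[edge(cols(yel,s,x0,a,b),q[0],q[1],1) for a,b in((386,390),(390,395),(395,400))]
    X=lambda v,u,z:at('top',u,v,z)[0]*1e3
    J=X(np.mean(jf),394,.060);Pd=X(np.mean(pf),393,.0545)
    print(k,np.round(jf+jb+pf,2),'jawF',round(J,1),'jawB',round(X(np.mean(jb),394,.06),1),'pad',round(Pd,1),'diff',round(Pd-J,2))
E
```

```text
init [179.56 180.31 184.54 185.35 174.05 174.14 174.43] jawF 520.1 jawB 509.3 pad 534.2 diff 14.19
g5 [172.13 172.78 178.01 178.72 166.9  167.17 167.3 ] jawF 536.3 jawB 523.5 pad 549.8 diff 13.51
g6 [170.77 171.65 176.74 177.62 166.33 166.46 166.79] jawF 539.0 jawB 526.0 pad 551.1 diff 12.12
```

Picture 11 plus the edge measurements: the jaw is at 539.0 and the pad at 551.1, so the pad is pushed in about 2 mm with the tube seated. I'll add about 2 mm more, a 12 mm stroke.

Emit:
apply_moves(deltas=[{"translation":[0,0.047,0],"turn":[0,0,0],"hand":0.0},{"translation":[0,0.047,0],"turn":[0,0,0],"hand":0.0},{"translation":[0,0.047,0],"turn":[0,0,0],"hand":0.0},{"translation":[0,0.02,-0.03],"turn":[0,0,0],"hand":0.0},{"translation":[0,0,-0.025],"turn":[0,0,0],"hand":0.0}])

```text
time: 18.85
ee_pos: [0.4819, -0.1015, 0.1464]
eef_rot: [-0.001, 1.0, 0.002, 0.006]
ft_force: [-0.1, -0.2, 0.1]
width: 0.0005
```

Emit:
apply_moves(deltas=[{"translation":[0,0,0],"turn":[0,0,0],"hand":0.0},{"translation":[0,0,0],"turn":[0,0,0],"hand":0.0}])

```text
time: 19.05
ee_pos: [0.4803, -0.0976, 0.1447]
eef_rot: [-0.004, 1.0, 0.002, 0.004]
ft_force: [-0.5, -0.4, 0.4]
width: 0.0007
```

Emit:
apply_moves(deltas=[{"translation":[-0.001,-0.015,-0.02],"turn":[-0.004,0.008,-0.024],"hand":0.0},{"translation":[0,0,-0.018],"turn":[0,0,0],"hand":0.0},{"translation":[0,0,0],"turn":[0,0,0],"hand":0.0}])

```text
time: 19.35
ee_pos: [0.4815, -0.1131, 0.11]
eef_rot: [0.008, 1.0, 0.0, 0.003]
ft_force: [0.2, 0.2, -0.2]
width: 0.0007
```

Emit:
apply_moves(deltas=[{"translation":[-0.003,0,-0.01],"turn":[0,0.005,0],"hand":0.0},{"translation":[-0.0003,0,-0.004],"turn":[0,0,0],"hand":0.0},{"translation":[-0.0003,0,-0.0015],"turn":[0,0,0],"hand":0.0}])

```text
time: 19.65
ee_pos: [0.4794, -0.1136, 0.0967]
eef_rot: [0.008, 1.0, 0.0, 0.002]
ft_force: [-0.4, -0.3, -0.2]
width: 0.0003
```

Emit:
apply_moves(deltas=[{"translation":[-0.0003,0,-0.0028],"turn":[0,0,0],"hand":0.0},{"translation":[-0.0003,0,-0.0018],"turn":[0,0,0],"hand":0.0}])

```text
time: 19.85
ee_pos: [0.4791, -0.1138, 0.0931]
eef_rot: [0.008, 1.0, 0.0, 0.002]
ft_force: [-5.1, -0.7, 9.6]
width: 0.0002
```

Emit:
apply_moves(deltas=[{"translation":[-0.0007,0.003,-0.0012],"turn":[0.001,0.001,0.001],"hand":0.0},{"translation":[-0.0006,0.006,-0.0007],"turn":[0.002,0.002,0.001],"hand":0.0}])

```text
time: 20.05
ee_pos: [0.4787, -0.1077, 0.0933]
eef_rot: [0.008, 1.0, 0.0, 0.002]
ft_force: [-3.2, -6.4, 10.7]
width: 0.0003
```

Emit:
apply_moves(deltas=[{"translation":[-0.0005,0.006,-0.0008],"turn":[0.002,0.002,0.001],"hand":0.0}])

```text
time: 20.15
ee_pos: [0.479, -0.1032, 0.0939]
eef_rot: [0.008, 1.0, 0.001, 0.002]
ft_force: [-2.9, -5.2, 9.8]
width: 0.0006
```

Emit:
apply_moves(deltas=[{"translation":[-0.0005,0.002,-0.0008],"turn":[0.001,0.001,0],"hand":0.0}])

```text
time: 20.25
ee_pos: [0.4791, -0.1022, 0.0942]
eef_rot: [0.009, 1.0, 0.001, 0.003]
ft_force: [-2.1, -4.6, 8.5]
width: 0.0006
```

Emit:
apply_moves(deltas=[{"translation":[0,0,0.02],"turn":[0,0,0],"hand":0.0},{"translation":[0,0,0.05],"turn":[0,0,0],"hand":0.0},{"translation":[0,-0.045,0.03],"turn":[0,0,0],"hand":0.0},{"translation":[0,-0.05,0],"turn":[0,0,0],"hand":0.0},{"translation":[0,-0.05,0],"turn":[0,0,0],"hand":0.0}])

```text
time: 20.75
ee_pos: [0.4805, -0.2411, 0.1983]
eef_rot: [0.002, 1.0, 0.001, 0.005]
ft_force: [0.7, 0.1, -0.6]
width: 0.0002
```

Emit:
apply_moves(deltas=[{"translation":[0,-0.04,0],"turn":[0,0,0],"hand":0.0},{"translation":[0,0,0],"turn":[0,0,0],"hand":0.0}])

```text
time: 20.95
ee_pos: [0.479, -0.2898, 0.1999]
eef_rot: [0.005, 1.0, -0.001, 0.006]
ft_force: [0.0, 0.6, 0.0]
width: 0.0005
```

```bash
python3 - <<'E'
from h import *
im=np.mean([camera('top') for _ in range(4)],0).astype(np.uint8)
a=crop('top',365,418,133,220,6.8,im)[:592];b=crop('side',250,420,90,330,2.4)
o=np.zeros((592,785,3),np.uint8);o[:a.shape[0],:a.shape[1]]=a;o[:b.shape[0],365:365+b.shape[1]]=b[:592]
cv2.imwrite('pics/g7.png',o)
from scipy.ndimage import gaussian_filter1d as gf
for k in('g5','g6','g7'):
    s,x0=6.8,365;im=cv2.imread(f'pics/{k}.png').astype(float)
    cols=lambda I,a,b:I[:,int((a-x0)*s):int((b-x0)*s)].mean(1)
    def edge(p,lo,hi):
        g=np.gradient(gf(p,4));i0,i1=int((lo-133)*s),int((hi-133)*s);w=np.clip(g[i0:i1],0,None)
        j=np.argmax(w);sl=slice(max(0,j-8),j+9);return 133+(np.arange(i0,i1)[sl]@w[sl]/w[sl].sum())/s
    jf=[edge(cols(im.mean(2),a,b),167,176) for a,b in((381,384.5),(403,406.5))]
    pf=[edge(cols(im[:,:,2]-im[:,:,0],a,b),163,171) for a,b in((386,390),(390,395),(395,400))]
    J=at('top',394,np.mean(jf),.06)[0]*1e3;P=at('top',393,np.mean(pf),.0545)[0]*1e3
    print(k,np.round(jf+pf,2),round(J,1),round(P,1),round(P-J,2))
E
```

```text
g5 [172.13 172.78 166.9  167.17 167.3 ] 536.3 549.8 13.51
g6 [170.77 171.65 166.33 166.46 166.79] 539.0 551.1 12.12
g7 [170.15 170.65 166.29 166.46 166.78] 540.8 551.2 10.39
```

View pics/g7.png

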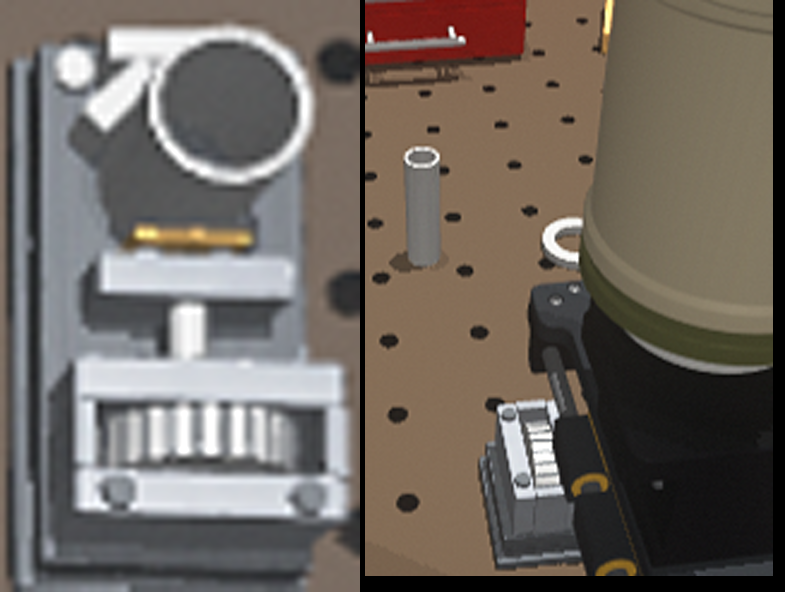

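The pad didn't move while the jaw advanced 1.8 mm, so the tube is firmly seated. Pad compression is about 3.8 mm, and the long tube and ring are still in place. I'll hand in.

```bash
python3 -c "
from bench import order,readout
s=readout.read_state();print(s['time'],s['ft_force'])
print(order.close_job())"
```

```text
21.2 [ 1.45499071  0.01578349 -0.16099917]
the job is handed in; nothing more can be done
None
```

I stood the short fat tube upright in the V of the 180 x 92 mm vise and let go of it. I then closed the jaw by rolling the thumbwheel with the closed fingertips, and handed the job in at about 21 s.

**Final checks**
- **Grip:** over the last stroke the jaw moved 1.8 mm while the pad moved only 0.1 mm, so the tube is held against the V.
- **Pad:** it is pushed in about 3.8 mm of its 8 mm by camera, good to about 0.5 to 1 mm. The aim was 2 to 6.5 mm.
- **Pressing force:** I saw at most about 15 N down on the wheel. Side force along the vise reached 6 N, against a limit of 20 N in all.
- **Other parts:** the long tube is standing and the flange ring is lying flat in the last picture. I did not re-measure their positions. The robot was clear of everything, at about 0.2 m height.

**What disagreed**
- **Plate centre:** the base plate's centre appeared about 12 mm ahead of the vise origin implied by the housing, pad and V. I worked from those three, and the tube seated where they predicted.
- **Light strokes:** the end of the first stroke and the start of the fifth pressed with only 4 to 7 N, so the finger may have slipped there. I relied on camera measurements of the jaw and pad rather than the distance rolled.

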